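# Put two watch movements under their dust covers

### The job

Put the two bare watch movements away for the night: lay each one bridge side up in the middle of the round grey metal dust tray of its own size (the pocket-watch movement in the large tray, the wristwatch movement in the small one), then cover each with the glass dust cover of the same size, standing flat and fully down inside the tray's rim. Keep the glass upright, set everything down without dropping it, and leave the other parts on the bench where they are.

Things in the scene. Friction and masses are not known exactly. Their poses are not given: they have to be found in the camera images.
- movement_large: pocket-watch movement: a flat round disc, brass plate below and steel bridges, toothed wheels and a balance on top; 45 mm in diameter, 9 mm thick (plain cylindrical flank up to 8.5 mm for grasping), 55 g. Origin: centre of its underside; z up. Starts lying flat on the bench top (z = 0), bridge side up
- movement_small: wristwatch movement: a flat round gold-coloured disc with a bridge and jewels on top; 26 mm in diameter, 6 mm thick, 12 g. Origin: centre of its underside; z up. Starts lying flat on the bench top (z = 0), this side up
- cover_large: large clear glass dust cover (bell) with a round glass knob on top: 79 mm outside diameter, 80 mm high over all, hollow and open below (inside diameter 74 mm at the skirt, 45 mm high inside), wall about 2 mm; the knob is 17 mm wide and spans 55 to 79 mm above the lower edge, below it is a dome. 75 g. Origin: centre of its lower edge; z up. Starts standing on the bench top (z = 0)
- cover_small: small clear glass dust cover of the same kind: 48 mm outside diameter, 58 mm high over all, hollow and open below (inside diameter 44 mm, 38 mm high inside, so it does not go over the pocket-watch movement), wall 2 mm; the knob is 15 mm wide and spans 43 to 58 mm above the lower edge. 40 g. Origin: centre of its lower edge; z up. Starts standing on the bench top (z = 0)
- tray_large: large round grey metal dust tray, fixed to the bench: 107 mm outside diameter, 7 mm high; flat grey felt floor 89 mm in diameter, 3 mm above the bench; from the floor a bevelled rim rises 4 mm while widening to 101 mm in diameter, so it guides a cover that is a few mm off centre. Origin: centre of its underside; z up
- tray_small: small round grey metal dust tray of the same kind, fixed to the bench: 78 mm outside diameter, 7 mm high; flat grey felt floor 60 mm in diameter, 3 mm above the bench; bevelled rim rising 4 mm while widening to 72 mm in diameter. Origin: centre of its underside; z up
- case_ring: bystander: plain gold-toned case ring, 30 mm in diameter, 19 mm high, standing on the bench. To be left alone. Origin: centre of its underside
- case_holder: bystander: steel case holder, a shallow round cup with a dark inside, 32 mm in diameter, 10 mm high. To be left alone. Origin: centre of its underside
- parts_tin: bystander: small round grey metal tin with a lid, 33 mm in diameter, 18 mm high. To be left alone. Origin: centre of its underside
- magnifier_elbow (a point): not part of the job, an obstacle: the elbow of the bench magnifier's arm, which hangs fixed over the bench 0.5 m above it. From this point a bar and the round lens reach level to the right (-y) for about 0.3 m, and the arm climbs back to a post at the window edge (0.30 m farther in x, 0.16 m farther left). Keep the wrist and forearm clear of it: swing across from the right with the arm drawn in

How it is judged:
At the end, for the whole second after the job is handed in: each movement lies flat, right way up, on the floor of the tray of its size, within 18 mm (large) or 14 mm (small) of its centre; the matching cover stands round it, within 5 degrees of upright, its edge within 2 mm of the floor; all released, at rest; bystanders within 15 mm of their places (horizontal distance between movement_large and tray_large below 0.018 m and z of movement_large in the frame of tray_large between 0.001 and 0.005 m and angle between each of movement_large, cover_large, movement_small, cover_small's own z axis and vertical below 0.09 rad and horizontal distance between cover_large and tray_large below 0.009 m and z of cover_large in the frame of tray_large between 0.001 and 0.005 m and linear speed of each of movement_large, cover_large, movement_small, cover_small below 0.02 m/s and contact force between the fingers and movement_large below 0.05 N and contact force between the fingers and cover_large below 0.05 N and horizontal distance between movement_small and tray_small below 0.014 m and z of movement_small in the frame of tray_small between 0.001 and 0.005 m and horizontal distance between cover_small and tray_small below 0.01 m and z of cover_small in the frame of tray_small between 0.001 and 0.005 m and contact force between the fingers and movement_small below 0.05 N and contact force between the fingers and cover_small below 0.05 N and distance of each of case_ring, case_holder, parts_tin from where it was at the start of the episode below 0.015 m); the robot touches nothing.
It fails at once if a glass cover is tipped by more than 35 degrees (angle between any of cover_large, cover_small's own z axis and vertical above 0.6 rad).
It fails at once if a movement or cover is dropped: free of the fingers it falls faster than 0.7 m/s (a fall of 25 mm) ((linear speed of movement_large above 0.7 m/s and contact force between the fingers and movement_large below 0.05 N) or (linear speed of movement_small above 0.7 m/s and contact force between the fingers and movement_small below 0.05 N) or (linear speed of cover_large above 0.7 m/s and contact force between the fingers and cover_large below 0.05 N) or (linear speed of cover_small above 0.7 m/s and contact force between the fingers and cover_small below 0.05 N)).
It fails at once if the case ring, case holder or tin is pushed more than 15 mm from its place (distance of any of case_ring, case_holder, parts_tin from where it was at the start of the episode above 0.015 m).
It also fails if it takes over 99 s, if anything falls off the work surface, if the arm or the gripper's body presses on something with over 40 N, if the wrist force passes 120 N, or if a joint passes its speed limit or range.

### The arm

A 7-joint arm with a two-finger parallel gripper is mounted at the origin on a cart in front of the work surface, level with it; the furniture and walls round the work are solid. World frame = base frame: x ahead of the robot, y to its left, z up, the work surface at z = 0. Lengths are in m, angles in rad, forces in N, time in s.
With the tool pointing down it reaches from about 0.425 to 0.925 m from the base axis. Payload 6.8 kg.
Tool frame: the origin (TCP) lies midway between the tips of the shut fingers; the grasp point (between the pads) lies 19 mm behind it; z points along the fingers, y is the line along which they close (so a half turn about z gives the same grasp; the last joint's range is limited). The gripper opens to 85 mm and grips with 20 to 120 N. Pads are 22 mm wide; open, the fingers measure 114 mm over their backs; the gripper's body (76 mm by 85 mm) begins 54 mm behind the grasp point. The pads swing forward as they close: fully open they stand 13 mm farther back than shut.
Start: joints at [1.029, 0.477, 0.022, 1.555, -0.011, 1.109, -0.083], TCP at [0.284, -0.612, 0.231] pointing down, gripper open.
Joint ranges: [-2.96, 2.96], [-0.34, 2.1], [-1.41, 1.46], [0.24, 2.44], [-1.37, 4.51], [0.17, 1.92], [-2.96, 2.96]. Speed limits (rad/s): [2.39, 2.39, 3.14, 3.14, 3.14, 3.14, 3.14].

### API

Orientations are given as a rotation vector (axis times angle).
In Python, from bench import r gives the robot as it stands. The module is installed in compiled form; this text tells all that it offers.
- The arm moves only by the tool apply_moves, never from a script. Its argument "rows" is a list of rows, each a list of 6 numbers: the shift along the tool's x, y, z scaled (see below), then the turn, a rotation vector about the tool's x, y, z scaled (see below). A call has 1 to 5 rows; each row is the pose to reach, as a shift and turn from the pose commanded when the call began, along the tool's axes at that moment; what a row does not reach only later rows make up. The controller multiplies each number of a shift by 0.25 m and each number of a turn by 90 degrees. A row lasts 1/8 s, in which the tool goes at most 62.5 mm and 10.7 degrees, less where a joint would pass 70% of its speed; a pose out of reach is approached as far as the arm can. A call with a number of a shift or a turn outside -1 to 1 is refused whole. A call with a gripper value outside its range is refused whole. "claw" is the opening, from 0 (shut) to 1 (fully open), set as the call begins (left out, the last holds). The fingers move at their own pace and stop on an object; "newtons" is the grip in N (left out, the last holds). Time passes only in rows, so rows that repeat a pose let the fingers close. It gives the time, the measured TCP pose, the force, the opening and the grip force at its end, in the units of the state.
- r.get_obs(): the state, without advancing time (a new reading comes with each control period).
- r.grab_frame(name): name is "scene" or "top" or "wrist"; returns a dict with "pixels" (420x560x3 uint8, red, green, blue), "intrinsics" (3x3 intrinsics, pixels), "eye" and "attitude" of the camera in the world. Camera axes: x right, y up, looking along -z (the intrinsics and any distortion apply to the point x, -y, -z); pixel columns grow to the right and rows downward; lengths in m; the calibration is good to about 2 mm. A picture is of the moment at which its call begins. There is no depth.
- r.hand_in(): hands the job in; it is judged then, once.
Trained networks look in a picture, given as the dict that the camera call returned (one of the last four; its "shot" number tells which), for a name from the list of things; names that differ only in an ending like _2 or _b are one class to them, and where a whole thing is asked for, a point or a joint stands for the part that bears it (a point fixed in the world has none). Each returns a list of dicts, best first, with "conf" (0 to 1); they miss things now and then, are a little off and sometimes report something else, mostly with a low value. They report only what shows in the picture. A call takes as long as a camera call.
- r.search_frame(picture, thing): "rect" ([left, top, width, height] in pixels, round what is visible of it).
- r.outline_of(picture, thing): "pixels" (420x560 bool, what is visible of it) and "rect" ([left, top, width, height] in pixels, round what is visible of it).
- r.landmark_of(picture, thing): "point" ([column, row] in pixels: a listed point, or the origin of a listed thing).
The state is a dict: "clock": time; "joints": joint angles; "qvel": joint speeds; "tau": joint torques, N m; "tcp_pos": TCP position; "orientation": TCP orientation; "contact_force": force on the tool from outside, world axes, zero at the start; "moment": the same for the moment, N m; "grip_width": finger opening in m; "gripper_force": force on a finger pad.
Only numpy, scipy, OpenCV 4.12 (cv2) and the standard library are available. Lean on these libraries where they do the work, as an engineer would, in place of code of your own. Each camera call takes 0.05 s, during which the arm holds its last target. There are 200 camera calls.

## Working session

There is one attempt and no reset: what is moved stays moved. The work goes in short steps, Python scripts to look and compute and a tool call to move; the robot and the scene stay as the last step left them, time stands still between calls to the robot, and variables do not carry over. Pictures are saved under pics/ and viewed, at most 14 in all, crops included, and the job is handed in when it is done.

Besides the shell and the picture viewer there is one more tool, called after ">>>" by a JSON object that holds its "api" and its "payload", one argument or row to a line. apply_moves: Moves the arm, as the interface text tells. Its arguments: {"type":"object","properties":{"rows":{"type":"array","items":{"type":"array","items":{"type":"number"}}},"claw":{"type":"number"},"newtons":{"type":"number"}},"required":["rows"]}

```bash
mkdir -p pics; cat > h.py <<'E'
import numpy as np, cv2
from scipy.spatial.transform import Rotation as R
from bench import r
def att(p):
    a=np.array(p["attitude"],float)
    return a if a.shape==(3,3) else R.from_rotvec(a).as_matrix() if a.size==3 else R.from_quat(a).as_matrix()
def ray(p,uv):
    K=np.array(p["intrinsics"]); d=np.linalg.inv(K)@[uv[0],uv[1],1]
    return np.array(p["eye"]), att(p)@(d*[1,-1,-1])
def onz(p,uv,z):
    e,d=ray(p,uv); return e+d*(z-e[2])/d[2]
def proj(p,X):
    c=att(p).T@(np.array(X)-p["eye"])*[1,-1,-1]; q=np.array(p["intrinsics"])@c; return q[:2]/q[2]
def save(p,n): cv2.imwrite("pics/"+n,cv2.cvtColor(p["pixels"],cv2.COLOR_RGB2BGR))
N=["movement_large","movement_small","cover_large","cover_small","tray_large","tray_small","case_ring","case_holder","parts_tin","magnifier_elbow"]
def togo(xyz):
    o=r.get_obs(); M=R.from_rotvec(o["orientation"]).as_matrix(); return M.T@(np.array(xyz)-o["tcp_pos"])/0.25
E
python3 - <<'E'
from h import *
np.set_printoptions(precision=3,suppress=True)
o=r.get_obs(); print(o)
for c in ["top","scene","wrist"]:
    p=r.grab_frame(c); save(p,c+"0.png"); print(c,p["eye"],p["attitude"],p["intrinsics"],[k for k in p])
    for n in N:
        l=r.landmark_of(p,n)[:2]
        print(n,[(np.round(x["point"]),round(x["conf"],2),onz(p,x["point"],0.5 if 'magn' in n else 0)) for x in l])
E
```

```text
{'clock': 0.0, 'joints': array([ 1.029,  0.478,  0.022,  1.556, -0.012,  1.109, -0.083]), 'qvel': array([-0.   ,  0.001,  0.   ,  0.   ,  0.002,  0.   ,  0.002]), 'tau': array([  0.001, -59.645,   1.608, -28.12 ,   0.012,   0.009,  -0.   ]), 'tcp_pos': array([ 0.283, -0.612,  0.23 ]), 'orientation': array([-3.066, -0.676,  0.001]), 'contact_force': array([-0.813,  0.436,  0.064]), 'moment': array([-0.041, -0.009, -0.002]), 'gripper_force': 0.0, 'grip_width': 0.08532667811667098}
top [0.463 0.178 1.295] [ 0.051 -0.051 -1.589] [[408.379   0.    271.177]
 [  0.    408.379 208.312]
 [  0.      0.      1.   ]] ['pixels', 'intrinsics', 'eye', 'attitude', 'shot']
movement_large [(array([276., 244.]), 0.72, array([0.435, 0.163, 0.   ]))]
movement_small [(array([277., 244.]), 0.38, array([0.433, 0.162, 0.   ]))]
cover_large [(array([287., 192.]), 0.9, array([0.6  , 0.127, 0.   ]))]
cover_small [(array([200., 204.]), 0.58, array([0.565, 0.405, 0.   ]))]
tray_large [(array([244., 199.]), 0.96, array([0.579, 0.265, 0.   ])), (array([202., 242.]), 0.54, array([0.444, 0.4  , 0.   ]))]
tray_small [
[... 973 characters left out ...]
small [(array([217., 356.]), 0.73, array([0.445, 0.404, 0.   ]))]
case_ring [(array([365., 288.]), 0.57, array([ 0.455, -0.028,  0.   ])), (array([201., 316.]), 0.55, array([0.577, 0.398, 0.   ]))]
case_holder [(array([338., 303.]), 0.5, array([0.448, 0.064, 0.   ]))]
parts_tin [(array([340., 261.]), 0.62, array([ 0.574, -0.019,  0.   ]))]
magnifier_elbow []
wrist [ 0.353 -0.58   0.374] [-0.268  0.172 -1.127] [[289.301   0.    275.196]
 [  0.    289.301 211.302]
 [  0.      0.      1.   ]] ['pixels', 'intrinsics', 'eye', 'attitude', 'shot']
movement_large []
movement_small []
cover_large []
cover_small []
tray_large []
tray_small []
case_ring []
case_holder []
parts_tin []
magnifier_elbow []
```

```bash
python3 -c "
import cv2
i=cv2.imread('pics/top0.png'); cv2.imwrite('pics/t1.png',cv2.resize(i[150:300,150:360],None,fx=3.8,fy=3.8,interpolation=2))
"
```

```text
(no output)
```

View pics/scene0.png

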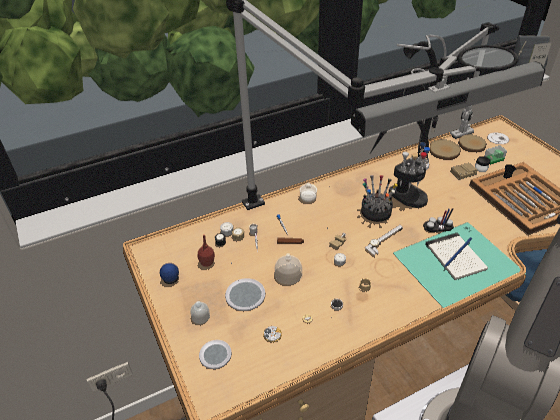

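View pics/t1.png

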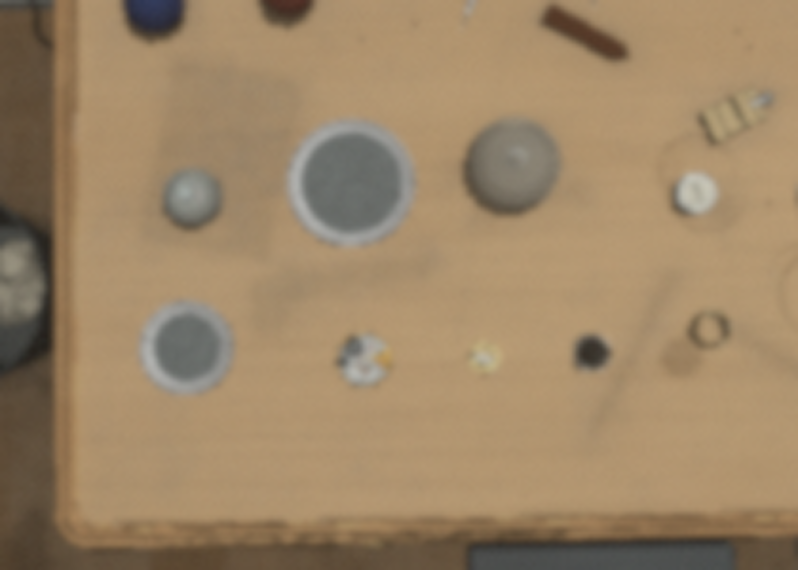

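View pics/top0.png

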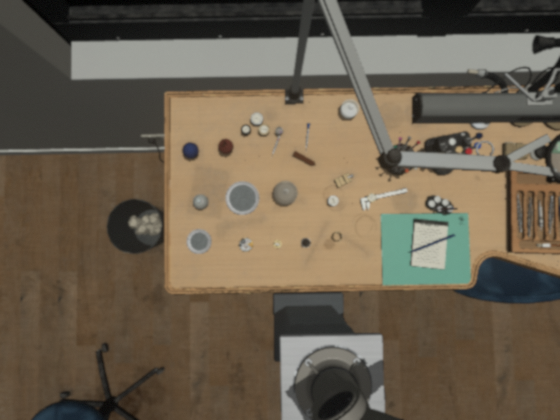

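Scene and top views show, left to right: small tray (top 199,241), large movement (245,244), small movement (278,244), case holder (308,243) and case ring (337,237). Behind them are the small cover (200,203), large tray (242,198), large cover (286,193) and tin (333,200). The magnifier elbow is at top (391,157), with its bar running right. First I'll draw the arm in and align the tool axes with the world.

```bash
python3 - <<'E'
from h import *
np.set_printoptions(precision=4,suppress=True)
p=r.grab_frame("top")
print("elbow",onz(p,(391,157),.5), "edge",onz(p,(290,292),0))
print(R.from_rotvec(r.get_obs()["orientation"]).as_matrix())
print("togo drawn in (.2,-.42,.23)",togo([.2,-.42,.23]))
E
```

```text
elbow [ 0.6116 -0.0595  0.5   ] edge [0.2834 0.1239 0.    ]
[[ 0.9074  0.4203  0.    ]
 [ 0.4203 -0.9074  0.0001]
 [ 0.     -0.     -1.    ]]
togo drawn in (.2,-.42,.23) [ 0.0196 -0.8393  0.0052]
```

>>> {"api": "apply_moves", "payload": {
  "rows": [
    [0.005, -0.21, 0, 0, 0, 0.09],
    [0.01, -0.42, 0, 0, 0, 0.18],
    [0.015, -0.63, 0, 0, 0, 0.276],
    [0.02, -0.84, 0, 0, 0, 0.276],
    [0.02, -0.84, 0, 0, 0, 0.276]
  ]
}}

```text
clock: 2.33
tcp_pos: [0.1983, -0.4166, 0.2311]
orientation: [-3.14, -0.001, 0.001]
contact_force: [-1.1, -0.7, 0.0]
grip_width: 0.0853
gripper_force: 0.0
```

>>> {"api": "apply_moves", "payload": {
  "rows": [
    [0.22, -0.11, 0, 0, 0, 0],
    [0.415, -0.25, 0, 0, 0, 0],
    [0.59, -0.42, 0, 0, 0, 0],
    [0.74, -0.61, 0, 0, 0, 0],
    [0.865, -0.82, 0, 0, 0, 0]
  ]
}}

```text
clock: 2.95
tcp_pos: [0.4187, -0.2138, 0.2318]
orientation: [3.141, 0.0, 0.003]
contact_force: [-0.1, 0.4, 0.4]
grip_width: 0.0856
gripper_force: 0.0
```

>>> {"api": "apply_moves", "payload": {
  "rows": [
    [0.09, -0.22, 0, 0, 0, 0],
    [0.16, -0.45, 0, 0, 0, 0],
    [0.18, -0.68, 0, 0, 0, 0],
    [0.14, -0.9, 0, 0, 0, 0],
    [0.14, -0.9, 0, 0, 0, 0]
  ]
}}

```text
clock: 3.58
tcp_pos: [0.4517, 0.0148, 0.2318]
orientation: [-3.14, -0.013, -0.002]
contact_force: [-0.8, -0.1, -0.4]
grip_width: 0.085
gripper_force: 0.0
```

>>> {"api": "apply_moves", "payload": {
  "rows": [
    [-0.03, -0.2, 0, 0, 0, 0],
    [-0.08, -0.4, 0, 0, 0, 0],
    [-0.12, -0.6, 0, 0, 0, 0],
    [-0.12, -0.74, 0, 0, 0, 0],
    [-0.12, -0.74, 0, 0, 0, 0]
  ],
  "claw": 0.75
}}

```text
clock: 4.2
tcp_pos: [0.422, 0.1975, 0.2317]
orientation: [-3.14, -0.006, -0.001]
contact_force: [0.1, -0.6, 0.9]
grip_width: 0.0643
gripper_force: 0.0
```

```bash
cat >> h.py <<'E'
H={"movement_large":.009,"movement_small":.006,"tray_large":.007,"tray_small":.007}
def look(names,cam="wrist",name=None):
    p=r.grab_frame(cam)
    if name: save(p,name)
    for n in names:
        for x in r.landmark_of(p,n)[:2]: print(n,"lm",np.round(x["point"]),round(x["conf"],2),onz(p,x["point"],0)[:2])
        for x in r.outline_of(p,n)[:1]:
            # centre of outline ellipse, at height of its top
            c=max(cv2.findContours(x["pixels"].astype(np.uint8),0,1)[0],key=len).reshape(-1,2)
            g=np.array([onz(p,q,H.get(n,0))[:2] for q in c]); (cx,cy),rr=cv2.minEnclosingCircle((g*1000).astype(np.float32))
            print(n,"circ",round(cx/1000,4),round(cy/1000,4),"r",round(rr,1),"mean",g.mean(0),round(x["conf"],2))
    return p
E
python3 - <<'E'
from h import *
np.set_printoptions(precision=4,suppress=True)
p=look(N[:6],name="w1.png"); print(p["eye"],-att(p)[:,2],r.get_obs()["tcp_pos"],r.get_obs()["joints"],r.get_obs()["orientation"])
E
```

```text
movement_large lm [224. 172.] 0.64 [0.436  0.2657]
movement_large circ 0.4396 0.2616 r 23.1 mean [0.4394 0.2608] 0.96
movement_small lm [301. 173.] 0.78 [0.4349 0.1646]
movement_small lm [211.  41.] 0.73 [0.5866 0.2727]
movement_small circ 0.4392 0.1623 r 13.1 mean [0.4391 0.1622] 0.55
cover_large lm [332.  30.] 0.92 [0.5978 0.1347]
cover_large lm [98. 50.] 0.42 [0.5764 0.4049]
cover_large circ 0.6004 0.1288 r 45.1 mean [0.5996 0.1309] 0.82
cover_small lm [99. 52.] 0.73 [0.5744 0.404 ]
cover_small circ 0.5807 0.4111 r 34.8 mean [0.5791 0.4111] 0.89
tray_large lm [214.  43.] 0.87 [0.5847 0.2698]
tray_large circ 0.5852 0.2704 r 53.6 mean [0.5845 0.2706] 0.62
tray_small lm [112. 162.] 0.93 [0.4481 0.4091]
tray_small circ 0.4516 0.4078 r 41.3 mean [0.4513 0.4076] 0.55
[0.4986 0.198  0.3747] [-0.2966  0.001  -0.955 ] [0.4211 0.1951 0.2313] [-0.0887  0.1675 -0.5269  2.0114  0.1007  0.9873 -2.236 ] [ 3.1416 -0.      0.0001]
```

View pics/w1.png

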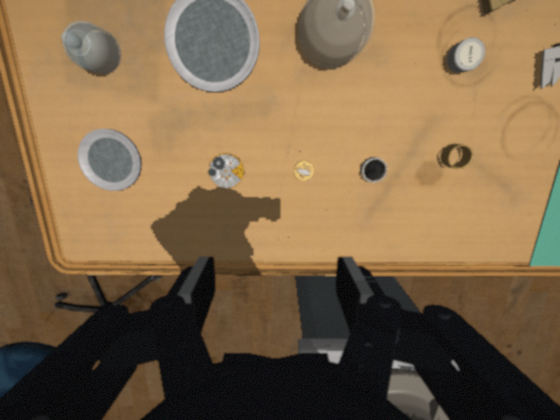

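The wrist view shows both movements clear and free: large at (226,171), small at (304,171). The fit radii match the given sizes. I'll pick up the large movement.

>>> {"api": "apply_moves", "payload": {
  "rows": [
    [0.074, -0.264, 0.1, 0, 0, 0],
    [0.074, -0.264, 0.34, 0, 0, 0],
    [0.074, -0.264, 0.58, 0, 0, 0],
    [0.074, -0.264, 0.8, 0, 0, 0],
    [0.074, -0.264, 0.82, 0, 0, 0]
  ],
  "claw": 0.72
}}

```text
clock: 5.48
tcp_pos: [0.437, 0.2596, 0.0232]
orientation: [3.138, 0.001, -0.01]
contact_force: [-0.3, 0.1, 1.5]
grip_width: 0.0615
gripper_force: 0.0
```

>>> {"api": "apply_moves", "payload": {
  "rows": [
    [0, 0, 0.04, 0, 0, 0],
    [0, 0, 0.08, 0, 0, 0],
    [0, 0, 0.1, 0, 0, 0],
    [0, 0, 0.1, 0, 0, 0]
  ]
}}

```text
clock: 5.98
tcp_pos: [0.4399, 0.2613, 0.0017]
orientation: [-3.141, -0.0, -0.001]
contact_force: [0.1, 1.0, -0.8]
grip_width: 0.0613
gripper_force: 0.0
```

>>> {"api": "apply_moves", "payload": {
  "rows": [
    [0, 0, 0.008, 0, 0, 0],
    [0, 0, 0.008, 0, 0, 0],
    [0, 0, 0.008, 0, 0, 0],
    [0, 0, 0.008, 0, 0, 0],
    [0, 0, 0.008, 0, 0, 0]
  ],
  "claw": 0,
  "newtons": 30
}}

```text
clock: 6.6
tcp_pos: [0.4401, 0.2615, 0.0001]
orientation: [-3.141, -0.0, -0.002]
contact_force: [-1.6, -0.5, 5.0]
grip_width: 0.0432
gripper_force: 29.6
```

>>> {"api": "apply_moves", "payload": {
  "rows": [
    [0, 0, -0.08, 0, 0, 0],
    [0, 0, -0.2, 0, 0, 0],
    [0.15, -0.01, -0.24, 0, 0, 0],
    [0.35, -0.03, -0.24, 0, 0, 0],
    [0.58, -0.036, -0.24, 0, 0, 0]
  ]
}}

```text
clock: 7.22
tcp_pos: [0.5857, 0.2709, 0.06]
orientation: [-3.141, -0.002, -0.001]
contact_force: [1.2, 0.6, 0.4]
grip_width: 0.043
gripper_force: 30.8
```

>>> {"api": "apply_moves", "payload": {
  "rows": [
    [0, 0, 0.06, 0, 0, 0],
    [0, 0, 0.14, 0, 0, 0],
    [0, 0, 0.14, 0, 0, 0]
  ]
}}

```text
clock: 7.6
tcp_pos: [0.5814, 0.2696, 0.0218]
orientation: [3.139, 0.003, -0.008]
contact_force: [0.6, 0.5, -0.1]
grip_width: 0.043
gripper_force: 30.8
```

```bash
python3 - <<'E'
from h import *
np.set_printoptions(precision=4,suppress=True)
p=look(["movement_large","tray_large","movement_small"],name="w2.png"); print(r.get_obs()["tcp_pos"])
E
```

```text
movement_large lm [273. 271.] 0.76 [0.5667 0.2711]
movement_large circ 0.5696 0.2696 r 26.6 mean [0.5702 0.2696] 0.95
tray_large lm [277. 246.] 0.65 [0.5845 0.2687]
tray_large circ 0.5865 0.2707 r 53.4 mean [0.6014 0.2711] 0.9
movement_small circ 0.4507 0.1646 r 10.3 mean [0.4516 0.1649] 0.56
[0.5848 0.2705 0.025 ]
```

View pics/w2.png

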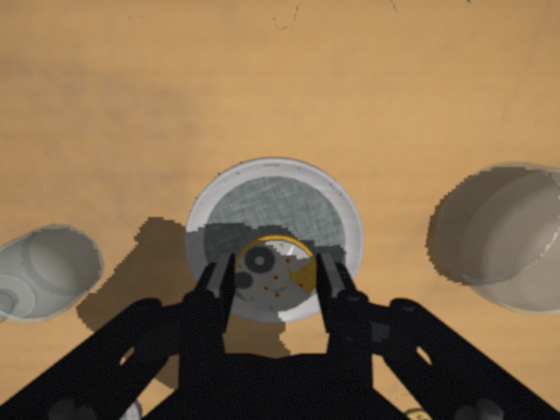

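The movement is held level over the large tray, rim centre about (275,240), and centred in y. I'll lower it.

>>> {"api": "apply_moves", "payload": {
  "rows": [
    [0, 0, 0.04, 0, 0, 0],
    [0, 0, 0.07, 0, 0, 0],
    [0, 0, 0.086, 0, 0, 0],
    [0, 0, 0.088, 0, 0, 0],
    [0, 0, 0.088, 0, 0, 0]
  ]
}}

```text
clock: 8.57
tcp_pos: [0.584, 0.2699, 0.0031]
orientation: [3.14, 0.0, -0.002]
contact_force: [-4.9, -3.9, 12.0]
grip_width: 0.0429
gripper_force: 31.8
```

>>> {"api": "apply_moves", "payload": {
  "rows": [
    [0, 0, 0, 0, 0, 0],
    [0, 0, 0, 0, 0, 0],
    [0, 0, -0.04, 0, 0, 0],
    [0, 0, -0.2, 0, 0, 0],
    [0, 0, -0.4, 0, 0, 0]
  ],
  "claw": 0.62
}}

```text
clock: 9.2
tcp_pos: [0.5839, 0.2699, 0.1029]
orientation: [3.141, 0.001, -0.003]
contact_force: [0.7, 0.3, 0.1]
grip_width: 0.0527
gripper_force: 0.0
```

>>> {"api": "apply_moves", "payload": {
  "rows": [
    [-0.19, 0.14, 0, 0, 0, 0],
    [-0.38, 0.28, 0, 0, 0, 0],
    [-0.584, 0.43, 0, 0, 0, 0],
    [-0.584, 0.43, 0.1, 0, 0, 0],
    [-0.584, 0.43, 0.1, 0, 0, 0]
  ],
  "claw": 0.5
}}

```text
clock: 9.82
tcp_pos: [0.4378, 0.1621, 0.077]
orientation: [3.141, 0.0, -0.002]
contact_force: [-0.1, 0.1, 0.3]
grip_width: 0.043
gripper_force: 0.0
```

```bash
python3 - <<'E'
from h import *
np.set_printoptions(precision=4,suppress=True)
p=look(["movement_large","tray_large","movement_small"],name="w3.png"); o=r.get_obs();print(o["tcp_pos"],o["joints"][6])
p=look(["movement_large","tray_large"],cam="top")
E
```

```text
movement_large lm [105.  11.] 0.85 [0.583  0.2741]
movement_large lm [274. 220.] 0.66 [0.4384 0.1633]
movement_large circ 0.5815 0.2699 r 23.8 mean [0.576  0.2693] 0.81
tray_large circ 0.584 0.2698 r 53.8 mean [0.5649 0.2701] 0.97
movement_small lm [275. 221.] 0.83 [0.4379 0.1629]
movement_small circ 0.4394 0.1619 r 12.8 mean [0.4396 0.1618] 0.58
[0.4393 0.1633 0.0778] -2.3550526373263674
movement_large lm [243. 200.] 0.45 [0.5757 0.268 ]
movement_large circ 0.5793 0.2685 r 24.3 mean [0.5788 0.2678] 0.73
tray_large lm [244. 200.] 0.62 [0.577  0.2648]
tray_large circ 0.5825 0.2678 r 52.3 mean [0.5828 0.2681] 0.59
```

View pics/w3.png

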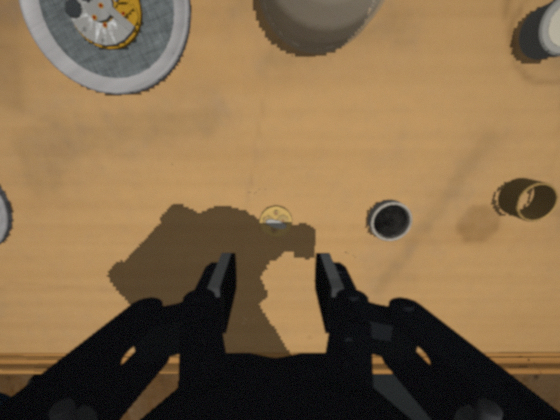

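The large movement lies centred in its tray (103,12), and the small one sits between the fingers at (276,220). The case holder (390,220) is well clear. I'll descend and grip.

>>> {"api": "apply_moves", "payload": {
  "rows": [
    [0, 0, 0.1, 0, 0, 0],
    [0, 0, 0.22, 0, 0, 0],
    [0, 0, 0.28, 0, 0, 0],
    [0, 0, 0.308, 0, 0, 0],
    [0, 0, 0.308, 0, 0, 0]
  ]
}}

```text
clock: 11.05
tcp_pos: [0.4387, 0.1629, 0.0004]
orientation: [3.142, 0.001, -0.0]
contact_force: [0.4, 0.5, 0.6]
grip_width: 0.0427
gripper_force: 0.0
```

>>> {"api": "apply_moves", "payload": {
  "rows": [
    [0, 0, 0, 0, 0, 0],
    [0, 0, 0, 0, 0, 0],
    [0, 0, 0, 0, 0, 0],
    [0, 0, 0, 0, 0, 0],
    [0, 0, 0, 0, 0, 0]
  ],
  "claw": 0,
  "newtons": 25
}}

```text
clock: 11.68
tcp_pos: [0.4392, 0.163, 0.0011]
orientation: [-3.141, -0.0, -0.002]
contact_force: [-0.9, -0.7, 7.1]
grip_width: 0.0225
gripper_force: 24.7
```

>>> {"api": "apply_moves", "payload": {
  "rows": [
    [0, 0, -0.06, 0, 0, 0],
    [0, 0, -0.2, 0, 0, 0],
    [0.01, -0.2, -0.2, 0, 0, 0],
    [0.02, -0.4, -0.2, 0, 0, 0],
    [0.03, -0.5, -0.2, 0, 0, 0]
  ]
}}

```text
clock: 12.3
tcp_pos: [0.4461, 0.2911, 0.0518]
orientation: [-3.139, -0.004, -0.002]
contact_force: [-1.0, -0.8, 1.0]
grip_width: 0.0223
gripper_force: 24.5
```

```bash
python3 - <<'E'
from h import *
np.set_printoptions(precision=4,suppress=True)
p=look(["movement_small","tray_small"],name="w4.png"); o=r.get_obs();print(o["tcp_pos"],o["joints"],o["grip_width"],togo([.4505,.4075,.025]))
E
```

```text
movement_small lm [275. 267.] 0.58 [0.4188 0.2917]
movement_small circ 0.4204 0.2915 r 18.3 mean [0.4202 0.2913] 0.71
tray_small lm [110. 225.] 0.7 [0.4517 0.4101]
tray_small circ 0.4515 0.4077 r 39.8 mean [0.4527 0.4079] 0.85
[0.446  0.2863 0.0505] [-0.3169  0.5347 -0.467   2.0138  0.376   0.6774 -2.5963] 0.022969074659663705 [ 0.0175 -0.4847  0.1016]
```

View pics/w4.png

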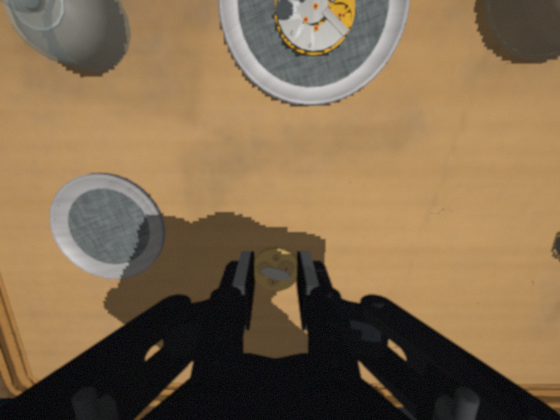

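The disc is held between the tips at (276,268), and the small tray is at (107,225). I'll go over the tray and turn the tool 30° to ease joint 7.

>>> {"api": "apply_moves", "payload": {
  "rows": [
    [0.01, -0.16, 0, 0, 0, -0.11],
    [0.02, -0.32, 0, 0, 0, -0.22],
    [0.02, -0.486, 0, 0, 0, -0.333],
    [0.02, -0.486, 0.06, 0, 0, -0.333],
    [0.02, -0.486, 0.1, 0, 0, -0.333]
  ]
}}

```text
clock: 13.18
tcp_pos: [0.4513, 0.4066, 0.0241]
orientation: [3.033, 0.808, -0.002]
contact_force: [0.1, -0.5, -0.3]
grip_width: 0.0227
gripper_force: 24.6
```

```bash
python3 - <<'E'
from h import *
np.set_printoptions(precision=4,suppress=True)
p=look(["movement_small","tray_small","cover_small"]); o=r.get_obs();print(o["tcp_pos"],o["orientation"],o["joints"],o["grip_width"],togo([.451,.4078,.0045]))
E
```

```text
movement_small circ 0.442 0.4013 r 15.3 mean [0.442  0.4011] 0.79
tray_small lm [271. 244.] 0.97 [0.4528 0.4103]
tray_small circ 0.452 0.41 r 39.2 mean [0.46   0.4156] 0.88
cover_small lm [398.  66.] 0.57 [0.574 0.403]
cover_small circ 0.5853 0.3955 r 34.9 mean [0.5846 0.3943] 0.65
[0.4515 0.4088 0.0258] [3.0349 0.8113 0.0011] [-0.4253  0.6942 -0.5621  1.8287  0.5141  0.7674 -2.3104] 0.022698866145013742 [-0.0039  0.0026  0.0851]
```

>>> {"api": "apply_moves", "payload": {
  "rows": [
    [0, 0, 0.04, 0, 0, 0],
    [0, 0, 0.07, 0, 0, 0],
    [0, 0, 0.084, 0, 0, 0],
    [0, 0, 0.087, 0, 0, 0],
    [0, 0, 0.087, 0, 0, 0]
  ]
}}

```text
clock: 14.15
tcp_pos: [0.4507, 0.4088, 0.0041]
orientation: [3.033, 0.812, -0.001]
contact_force: [-2.6, -3.9, 9.8]
grip_width: 0.023
gripper_force: 25.8
```

>>> {"api": "apply_moves", "payload": {
  "rows": [
    [0, 0, 0, 0, 0, 0],
    [0, 0, 0, 0, 0, 0],
    [0, 0, -0.03, 0, 0, 0],
    [0, 0, -0.2, 0, 0, 0],
    [0, 0, -0.44, 0, 0, 0]
  ],
  "claw": 0.36
}}

```text
clock: 14.78
tcp_pos: [0.4502, 0.4083, 0.1136]
orientation: [3.033, 0.813, -0.005]
contact_force: [2.0, 0.6, -0.6]
grip_width: 0.0306
gripper_force: 0.0
```

```bash
python3 - <<'E'
from h import *
np.set_printoptions(precision=4,suppress=True)
p=look(["movement_small","tray_small","cover_small"],name="w5.png"); o=r.get_obs();print(o["tcp_pos"],o["grip_width"],togo([.55,.40,.135]))
# cover circles from several views: fit skirt via rectangles
for c in ["top","scene"]:
    q=r.grab_frame(c)
    for n in ["cover_small","cover_large"]:
        for x in r.landmark_of(q,n)[:1]: print(c,n,x["conf"],onz(q,x["point"],0))
E
```

```text
movement_small lm [275. 209.] 0.86 [0.4491 0.4074]
movement_small circ 0.4511 0.4081 r 13.5 mean [0.4509 0.4079] 0.57
tray_small lm [273. 205.] 0.78 [0.4518 0.4117]
tray_small circ 0.4514 0.4097 r 39.8 mean [0.4523 0.41  ] 0.7
cover_small circ 0.5797 0.3966 r 30.0 mean [0.5807 0.3973] 0.67
[0.4505 0.4083 0.1123] 0.03065331084082921 [ 0.3279  0.2277 -0.0913]
top cover_small 0.58 [0.5711 0.4077 0.    ]
top cover_large 0.73 [0.5961 0.1275 0.    ]
scene cover_large 0.86 [0.5894 0.1385 0.    ]
```

View pics/w5.png

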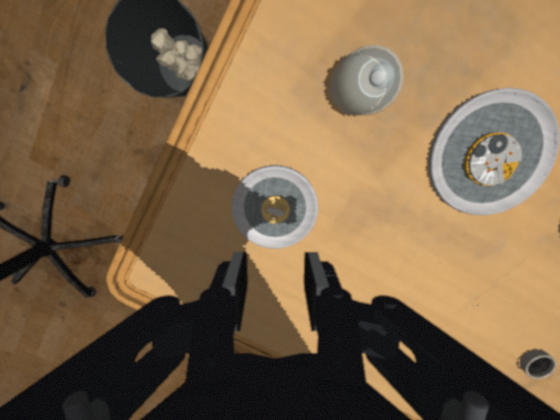

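Both movements lie centred in their trays (small 275,208; large 493,160). Next is the small cover, with its knob at (380,77).

```bash
python3 - <<'E'
from h import *
np.set_printoptions(precision=4,suppress=True)
p=r.grab_frame("wrist"); k=onz(p,(380,77),.0505); print(k,togo([k[0],k[1],.13]))
E
```

```text
[0.575  0.4024 0.0505] [ 0.4166  0.2719 -0.068 ]
```

>>> {"api": "apply_moves", "payload": {
  "rows": [
    [0, 0, -0.068, 0, 0, 0],
    [0.18, 0.12, -0.068, 0, 0, 0],
    [0.36, 0.24, -0.068, 0, 0, 0],
    [0.415, 0.272, -0.068, 0, 0, 0],
    [0.415, 0.272, -0.068, 0, 0, 0]
  ],
  "claw": 0.5
}}

```text
clock: 16.1
tcp_pos: [0.5755, 0.4021, 0.1311]
orientation: [-3.035, -0.81, -0.0]
contact_force: [-0.6, 0.2, -0.7]
grip_width: 0.0426
gripper_force: 0.0
```

```bash
python3 - <<'E'
from h import *
np.set_printoptions(precision=4,suppress=True)
p=look(["cover_small"],name="w6.png"); o=r.get_obs();print(o["tcp_pos"],o["joints"][6]); t=o["tcp_pos"]
print(proj(p,[.575,.4024,.058]),proj(p,t),proj(p,[t[0],t[1],.058]),proj(p,[t[0],t[1],0]))
E
```

```text
cover_small lm [271. 205.] 0.57 [0.5719 0.4049]
cover_small circ 0.5717 0.3969 r 30.0 mean [0.571  0.3984] 0.89
[0.5727 0.4033 0.131 ] -2.0641550181557053
[274.6303 223.3386] [270.7261 270.3444] [272.1975 225.1202] [272.8534 204.9607]
```

View pics/w6.png

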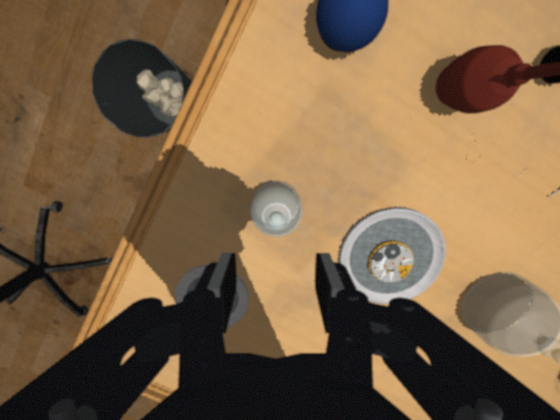

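The knob at (279,222) is about 2.5 mm to tool-right of the finger midline. I'll correct for that and descend.

>>> {"api": "apply_moves", "payload": {
  "rows": [
    [0.008, 0.01, 0.06, 0, 0, 0],
    [0.008, 0.01, 0.18, 0, 0, 0],
    [0.008, 0.01, 0.28, 0, 0, 0],
    [0.008, 0.01, 0.34, 0, 0, 0],
    [0.008, 0.01, 0.34, 0, 0, 0]
  ]
}}

```text
clock: 16.88
tcp_pos: [0.577, 0.4005, 0.0439]
orientation: [3.034, 0.813, -0.004]
contact_force: [0.3, 0.8, 0.5]
grip_width: 0.0426
gripper_force: 0.0
```

>>> {"api": "apply_moves", "payload": {
  "rows": [
    [0, 0, 0, 0, 0, 0],
    [0, 0, 0, 0, 0, 0],
    [0, 0, 0, 0, 0, 0],
    [0, 0, 0, 0, 0, 0],
    [0, 0, 0, 0, 0, 0]
  ],
  "claw": 0,
  "newtons": 30
}}

```text
clock: 17.5
tcp_pos: [0.5783, 0.4018, 0.0465]
orientation: [-3.034, -0.813, -0.003]
contact_force: [-0.2, 1.5, 5.7]
grip_width: 0.0131
gripper_force: 29.7
```

>>> {"api": "apply_moves", "payload": {
  "rows": [
    [0, 0, -0.02, 0, 0, 0],
    [0, 0, -0.06, 0, 0, 0],
    [0, 0, -0.11, 0, 0, 0],
    [0, 0, -0.16, 0, 0, 0],
    [0, 0, -0.16, 0, 0, 0]
  ]
}}

```text
clock: 18.12
tcp_pos: [0.5786, 0.4017, 0.0874]
orientation: [-3.034, -0.812, -0.004]
contact_force: [0.5, -0.4, -1.3]
grip_width: 0.0132
gripper_force: 29.3
```

```bash
python3 - <<'E'
from h import *
np.set_printoptions(precision=4,suppress=True)
p=look(["tray_small"],name="w7.png"); o=r.get_obs();print(o["tcp_pos"],o["grip_width"],togo([.4515,.409,.085]))
t=o["tcp_pos"]; print(proj(p,[t[0],t[1],t[2]-.046]))
E
```

```text
tray_small lm [274. 239.] 0.73 [0.5612 0.3933]
tray_small circ 0.4782 0.427 r 24.1 mean [0.482  0.4284] 0.64
[0.5777 0.4007 0.0853] 0.013706988580008846 [-0.4207 -0.2811  0.0012]
[275.8219 236.5976]
```

View pics/w7.png

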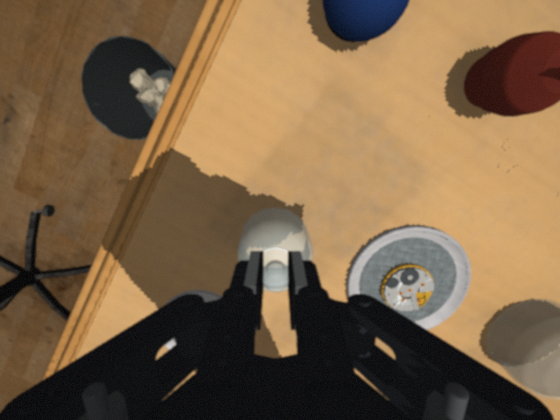

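The small cover hangs upright by its knob (275,275), with its skirt centred near (275,240). I'll take it over the small tray.

>>> {"api": "apply_moves", "payload": {
  "rows": [
    [-0.14, -0.09, 0, 0, 0, 0],
    [-0.28, -0.185, 0, 0, 0, 0],
    [-0.42, -0.281, 0, 0, 0, 0],
    [-0.42, -0.281, 0.03, 0, 0, 0],
    [-0.42, -0.281, 0.06, 0, 0, 0]
  ]
}}

```text
clock: 18.9
tcp_pos: [0.4524, 0.409, 0.07]
orientation: [3.034, 0.812, 0.0]
contact_force: [1.5, -0.5, -0.7]
grip_width: 0.0132
gripper_force: 29.3
```

```bash
python3 - <<'E'
from h import *
np.set_printoptions(precision=4,suppress=True)
p=look(["tray_small","movement_small","cover_small"],name="w8.png"); o=r.get_obs();print(o["tcp_pos"],o["grip_width"],togo([.4515,.409,.0495]))
t=o["tcp_pos"]; z=t[2]-.046
im=p["pixels"].copy()
for c,rr,zz,col in [((.4515,.409),.039,.007,(255,0,0)),(t[:2],.024,z,(0,255,0)),((.451,.408),.013,.009,(0,0,255))]:
    pts=np.array([proj(p,[c[0]+rr*np.cos(a),c[1]+rr*np.sin(a),zz]) for a in np.linspace(0,6.28,60)]).astype(np.int32)
    cv2.polylines(im,[pts],True,col,1)
cv2.imwrite("pics/w8b.png",cv2.resize(cv2.cvtColor(im,4)[120:340,130:420],None,fx=2.5,fy=2.5))
E
```

```text
tray_small lm [529. 169.] 0.49 [0.5836 0.2684]
tray_small circ 0.452 0.4096 r 39.4 mean [0.4596 0.4148] 0.98
movement_small lm [271. 240.] 0.53 [0.4397 0.4051]
cover_small lm [272. 238.] 0.79 [0.4409 0.4055]
cover_small circ 0.4313 0.3983 r 37.3 mean [0.4331 0.3982] 0.63
[0.4525 0.4093 0.0706] 0.013263703850136721 [-0.004  -0.0007  0.0844]
```

View pics/w8b.png

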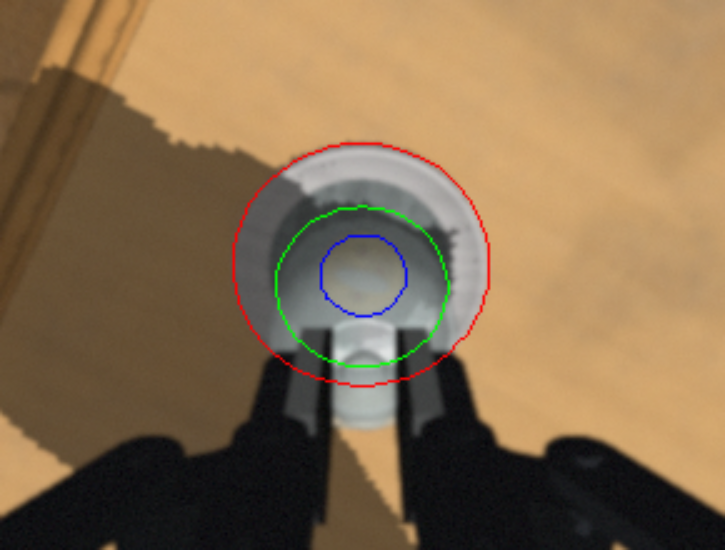

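The skirt (green) sits inside the rim (red) and round the movement (blue). I'll lower it.

>>> {"api": "apply_moves", "payload": {
  "rows": [
    [-0.004, 0, 0.03, 0, 0, 0],
    [-0.004, 0, 0.05, 0, 0, 0],
    [-0.004, 0, 0.07, 0, 0, 0],
    [-0.004, 0, 0.083, 0, 0, 0],
    [-0.004, 0, 0.083, 0, 0, 0]
  ]
}}

```text
clock: 19.88
tcp_pos: [0.4509, 0.409, 0.0497]
orientation: [-3.035, -0.813, 0.0]
contact_force: [0.5, 0.1, -0.4]
grip_width: 0.0134
gripper_force: 29.3
```

>>> {"api": "apply_moves", "payload": {
  "rows": [
    [0, 0, 0.004, 0, 0, 0],
    [0, 0, 0.008, 0, 0, 0],
    [0, 0, 0.008, 0, 0, 0]
  ]
}}

```text
clock: 20.25
tcp_pos: [0.4509, 0.4096, 0.0493]
orientation: [-3.034, -0.813, -0.002]
contact_force: [-2.6, -1.6, 12.3]
grip_width: 0.0127
gripper_force: 30.3
```

>>> {"api": "apply_moves", "payload": {
  "rows": [
    [0, 0, 0, 0, 0, 0],
    [0, 0, 0, 0, 0, 0],
    [0, 0, 0, 0, 0, 0],
    [0, 0, -0.12, 0, 0, 0],
    [0, 0, -0.35, 0, 0, 0]
  ],
  "claw": 0.5
}}

```text
clock: 20.88
tcp_pos: [0.4499, 0.4073, 0.1339]
orientation: [3.032, 0.812, -0.008]
contact_force: [1.0, 0.3, -0.5]
grip_width: 0.043
gripper_force: 0.0
```

```bash
python3 - <<'E'
from h import *
np.set_printoptions(precision=4,suppress=True)
p=look(["tray_small","movement_small"]); o=r.get_obs();print(o["tcp_pos"],o["grip_width"],o["joints"])
t=[.451,.4095]
im=p["pixels"].copy()
for c,rr,zz,col in [((.4515,.409),.039,.007,(255,0,0)),(t[:2],.024,.003,(0,255,0)),(t[:2],.0075,.0535,(0,0,255))]:
    pts=np.array([proj(p,[c[0]+rr*np.cos(a),c[1]+rr*np.sin(a),zz]) for a in np.linspace(0,6.28,60)]).astype(np.int32)
    cv2.polylines(im,[pts],True,col,1)
cv2.imwrite("pics/w9.png",cv2.resize(cv2.cvtColor(im,4)[100:320,130:420],None,fx=2.5,fy=2.5))
print(togo([.597,.13,.16]))
E
```

```text
tray_small circ 0.4509 0.4093 r 39.5 mean [0.4505 0.4088] 0.9
movement_small lm [516. 346.] 0.28 [0.4385 0.074 ]
movement_small circ 0.5786 0.1583 r 27.6 mean [0.5763 0.1623] 0.69
[0.451  0.4084 0.135 ] 0.04253335609631985 [-0.3614  0.5555 -0.6456  1.7724  0.4016  0.949  -2.2212]
[-0.0504  1.2566 -0.0992]
```

View pics/w9.png

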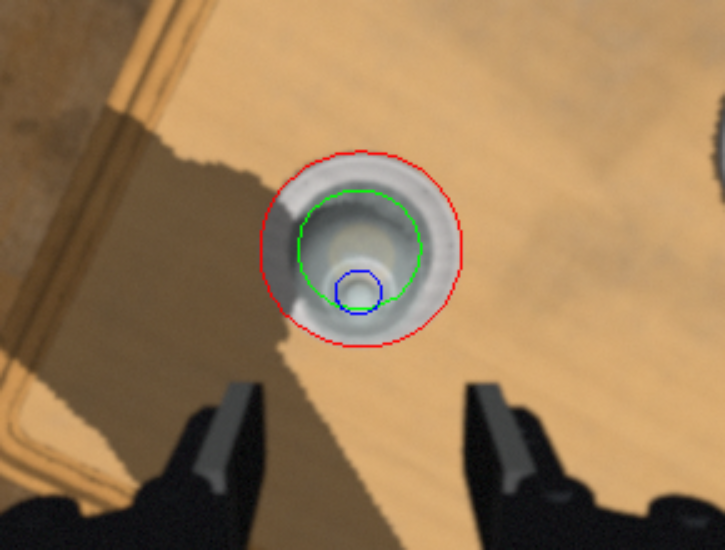

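The small cover is seated and concentric in its rim. Next is the large cover.

>>> {"api": "apply_moves", "payload": {
  "rows": [
    [-0.01, 0.2, -0.06, 0, 0, 0],
    [-0.02, 0.43, -0.06, 0, 0, 0],
    [-0.03, 0.66, -0.06, 0, 0, 0],
    [-0.035, 0.89, -0.06, 0, 0, 0],
    [-0.035, 0.89, -0.06, 0, 0, 0]
  ]
}}

```text
clock: 21.75
tcp_pos: [0.5566, 0.2046, 0.1479]
orientation: [3.035, 0.797, -0.005]
contact_force: [-0.1, 0.9, 0.2]
grip_width: 0.0426
gripper_force: 0.0
```

```bash
python3 - <<'E'
from h import *
np.set_printoptions(precision=4,suppress=True)
p=look(["cover_large","tray_large"],name="w10.png"); o=r.get_obs();print(o["tcp_pos"],o["joints"],togo([.597,.13,.15]))
E
```

```text
cover_large lm [355. 195.] 0.84 [0.6002 0.1339]
cover_large circ 0.5962 0.1253 r 48.2 mean [0.5964 0.1258] 0.68
tray_large circ 0.586 0.2706 r 54.3 mean [0.5874 0.2714] 0.79
[0.5534 0.2134 0.1498] [ 0.0053  0.5095 -0.6328  1.7987  0.3606  0.9522 -1.8245] [-0.0166  0.376  -0.0013]
```

View pics/w10.png

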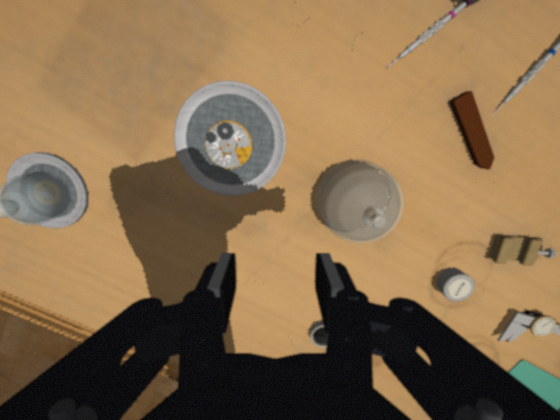

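The knob is at (376,217), and the large tray holds its movement at (230,143). I'll fit the cover position to its outline.

```bash
cat >> h.py <<'E'
def fitcover(p,n,x0,rings):
    from scipy.optimize import minimize
    m=r.outline_of(p,n)[0]["pixels"]; a=np.linspace(0,6.28,40)
    def f(v):
        q=np.array([proj(p,[v[0]+rr*np.cos(t),v[1]+rr*np.sin(t),z]) for rr,z in rings for t in a]).astype(np.float32)
        k=np.zeros(m.shape,np.uint8); cv2.fillConvexPoly(k,np.round(cv2.convexHull(q)*16).astype(np.int32),1,shift=4); k=k>0
        return 1-(k&m).sum()/(k|m).sum()
    s=minimize(f,x0,method="Nelder-Mead",options=dict(initial_simplex=[x0,[x0[0]+.01,x0[1]],[x0[0],x0[1]+.01]],xatol=2e-4,fatol=1e-3))
    return s.x,1-s.fun
LR=[(.0395,0),(.0395,.03),(.03,.048),(.0085,.06),(.0085,.074),(.004,.08)]
E
python3 - <<'E'
from h import *
np.set_printoptions(precision=4,suppress=True)
p=r.grab_frame("wrist"); k=onz(p,(376,217),.068); print(k); print(fitcover(p,"cover_large",[.597,.13],LR)); print(togo([k[0],k[1],.15]))
E
```

```text
[0.5965 0.1432 0.068 ]Traceback (most recent call last):
  File "<stdin>", line 3, in <module>
  File "h.py", line 32, in fitcover
    m=r.outline_of(p,n)[0]["pixels"]; a=np.linspace(0,6.28,40)
      ~~~~~~~~~~~~~~~~~^^^
IndexError: list index out of range
```

>>> {"api": "apply_moves", "payload": {
  "rows": [
    [0, 0.18, 0, 0, 0, 0],
    [-0.004, 0.355, 0, 0, 0, 0],
    [-0.004, 0.355, 0, 0, 0, 0],
    [-0.004, 0.355, 0, 0, 0, 0]
  ]
}}

```text
clock: 22.6
tcp_pos: [0.5975, 0.1358, 0.1503]
orientation: [-3.033, -0.815, 0.0]
contact_force: [-0.3, 0.8, 0.7]
grip_width: 0.0424
gripper_force: 0.0
```

```bash
python3 - <<'E'
from h import *
np.set_printoptions(precision=4,suppress=True)
p=look(["cover_large"],name="w11.png"); o=r.get_obs(); t=o["tcp_pos"]; print(t,o["joints"])
for _ in range(2):
    try: x,q=fitcover(p,"cover_large",[.597,.134],LR); print(x,q,togo([x[0],x[1],.058])); break
    except IndexError: p=r.grab_frame("wrist")
print(proj(p,[t[0],t[1],0]),proj(p,[t[0],t[1],.079]))
g=cv2.cvtColor(p["pixels"],7); w=g[150:290,215:345]
# knob highlight candidates: brightest blobs near centre
b=cv2.GaussianBlur(w,(0,0),1.5); 
for _ in range(4):
    _,v,_,l=cv2.minMaxLoc(b); print(v,l[0]+215,l[1]+150); cv2.circle(b,l,6,0,-1)
h=cv2.HoughCircles(cv2.resize(w,None,fx=4,fy=4,interpolation=2),cv2.HOUGH_GRADIENT,1.5,40,param1=80,param2=25,minRadius=30,maxRadius=70)
print(None if h is None else [(a/4+215,c/4+150,d/4) for a,c,d in h[0][:5]])
E
```

```text
cover_large lm [276. 194.] 0.74 [0.6011 0.1375]
cover_large circ 0.5925 0.1308 r 45.6 mean [0.593  0.1315] 0.65
[0.5973 0.1364 0.1505] [ 0.1269  0.5334 -0.6123  1.7526  0.3613  0.9701 -1.6719]
[0.5989 0.1343] 0.9459169054441261 [0.0016 0.0094 0.3699]
[274.8104 198.049 ] [274.5318 223.5124]
176.0 279 224
164.0 273 225
164.0 233 244
164.0 247 252
[(np.float32(326.5625), np.float32(265.3125), np.float32(12.15)), (np.float32(227.1875), np.float32(263.8125), np.float32(11.325)), (np.float32(230.5625), np.float32(238.6875), np.float32(9.375)), (np.float32(337.0625), np.float32(272.0625), np.float32(8.925)), (np.float32(328.8125), np.float32(285.9375), np.float32(13.612499))]
```

>>> {"api": "apply_moves", "payload": {
  "rows": [
    [0.002, 0.005, 0.1, 0, 0, 0],
    [0.002, 0.005, 0.22, 0, 0, 0],
    [0.002, 0.005, 0.32, 0, 0, 0],
    [0.002, 0.005, 0.366, 0, 0, 0],
    [0.002, 0.005, 0.366, 0, 0, 0]
  ]
}}

```text
clock: 23.42
tcp_pos: [0.5986, 0.1341, 0.0585]
orientation: [-3.034, -0.814, 0.002]
contact_force: [-0.2, 0.3, -0.5]
grip_width: 0.0425
gripper_force: 0.0
```

>>> {"api": "apply_moves", "payload": {
  "rows": [
    [0, 0, 0, 0, 0, 0],
    [0, 0, 0, 0, 0, 0],
    [0, 0, 0, 0, 0, 0],
    [0, 0, 0, 0, 0, 0],
    [0, 0, 0, 0, 0, 0]
  ],
  "claw": 0,
  "newtons": 35
}}

```text
clock: 24.05
tcp_pos: [0.5997, 0.1341, 0.0596]
orientation: [-3.034, -0.813, -0.002]
contact_force: [-1.1, 0.7, 5.9]
grip_width: 0.0153
gripper_force: 34.7
```

>>> {"api": "apply_moves", "payload": {
  "rows": [
    [0, 0, -0.02, 0, 0, 0],
    [0, 0, -0.06, 0, 0, 0],
    [0, 0, -0.11, 0, 0, 0],
    [0, 0, -0.16, 0, 0, 0],
    [0, 0, -0.16, 0, 0, 0]
  ]
}}

```text
clock: 24.68
tcp_pos: [0.6001, 0.1339, 0.1004]
orientation: [3.035, 0.812, 0.004]
contact_force: [0.2, 0.4, -0.2]
grip_width: 0.0156
gripper_force: 34.2
```

```bash
python3 - <<'E'
from h import *
np.set_printoptions(precision=4,suppress=True)
p=look(["tray_large"]); o=r.get_obs(); t=o["tcp_pos"]; print(t,o["grip_width"],togo([.5855,.2705,.09]))
z=t[2]-.0596; print("cover expected",t[:2],z,[fitcover(p,"cover_large",list(t[:2]),[(a,b+z) for a,b in LR]) if r.outline_of(p,"cover_large") else 0])
E
```

```text
tray_large circ 0.5861 0.27 r 54.5 mean [0.5879 0.271 ] 0.61
[0.5989 0.1334 0.0986] 0.015698101486341633 [ 0.2277 -0.5019  0.0342]
cover expected [0.5989 0.1334] 0.03899017122918698 [(array([0.5976, 0.1334]), np.float64(0.7649343922651933))]
```

>>> {"api": "apply_moves", "payload": {
  "rows": [
    [0.07, -0.16, 0, 0, 0, 0],
    [0.15, -0.33, 0, 0, 0, 0],
    [0.228, -0.502, 0, 0, 0, 0],
    [0.228, -0.502, 0.03, 0, 0, 0],
    [0.228, -0.502, 0.05, 0, 0, 0]
  ]
}}

```text
clock: 25.55
tcp_pos: [0.5854, 0.27, 0.0852]
orientation: [3.034, 0.813, -0.002]
contact_force: [-0.2, -0.4, -1.6]
grip_width: 0.0156
gripper_force: 34.3
```

```bash
python3 - <<'E'
from h import *
np.set_printoptions(precision=4,suppress=True)
p=look(["tray_large","movement_large"]); o=r.get_obs(); t=o["tcp_pos"]; print(t,o["grip_width"],togo([.5855,.2703,.0626]))
z=t[2]-.0596
try: print(z,fitcover(p,"cover_large",list(t[:2]),[(a,b+z) for a,b in LR]))
except IndexError: print("none")
E
```

```text
tray_large circ 0.5867 0.2711 r 53.4 mean [0.6051 0.2815] 0.78
[0.5863 0.2694 0.0862] 0.015665105595685513 [-0.0008 -0.0048  0.0945]
0.026623266955005123 (array([0.5853, 0.2693]), np.float64(0.7474958263772955))
```

>>> {"api": "apply_moves", "payload": {
  "rows": [
    [0, -0.003, 0.03, 0, 0, 0],
    [0, -0.003, 0.055, 0, 0, 0],
    [0, -0.003, 0.075, 0, 0, 0],
    [0, -0.003, 0.088, 0, 0, 0],
    [0, -0.003, 0.09, 0, 0, 0]
  ]
}}

```text
clock: 26.48
tcp_pos: [0.5853, 0.2714, 0.0635]
orientation: [3.035, 0.813, -0.001]
contact_force: [0.1, 0.1, -0.9]
grip_width: 0.0154
gripper_force: 34.3
```

>>> {"api": "apply_moves", "payload": {
  "rows": [
    [0, 0, 0.004, 0, 0, 0],
    [0, 0, 0.006, 0, 0, 0],
    [0, 0, 0.006, 0, 0, 0]
  ]
}}

```text
clock: 26.85
tcp_pos: [0.5856, 0.2718, 0.0628]
orientation: [-3.034, -0.813, -0.001]
contact_force: [-0.9, -0.1, 3.5]
grip_width: 0.0157
gripper_force: 34.5
```

Contact at the expected height (0.0596 + 0.003). I'll press 1 mm more, release and rise.

>>> {"api": "apply_moves", "payload": {
  "rows": [
    [0, 0, 0.003, 0, 0, 0],
    [0, 0, 0.003, 0, 0, 0]
  ]
}}

```text
clock: 27.1
tcp_pos: [0.5854, 0.2721, 0.0625]
orientation: [-3.034, -0.813, -0.001]
contact_force: [-1.6, -0.1, 6.5]
grip_width: 0.0158
gripper_force: 34.9
```

>>> {"api": "apply_moves", "payload": {
  "rows": [
    [0, 0, 0, 0, 0, 0],
    [0, 0, 0, 0, 0, 0],
    [0, 0, 0, 0, 0, 0],
    [0, 0, -0.12, 0, 0, 0],
    [0, 0, -0.35, 0, 0, 0]
  ],
  "claw": 0.5
}}

```text
clock: 27.72
tcp_pos: [0.5839, 0.2702, 0.1475]
orientation: [3.034, 0.812, -0.008]
contact_force: [0.9, 0.7, 0.3]
grip_width: 0.042
gripper_force: 0.0
```

```bash
python3 - <<'E'
from h import *
np.set_printoptions(precision=4,suppress=True)
p=look(["tray_large","movement_large"]); o=r.get_obs();print(o["tcp_pos"],o["contact_force"])
print(fitcover(p,"cover_large",[.5855,.271],[(a,b+.003) for a,b in LR]))
im=p["pixels"].copy()
for c,rr,zz,col in [((.586,.2708),.0535,.007,(255,0,0)),((.5855,.271),.0395,.003,(0,255,0)),((.5855,.271),.0085,.076,(0,0,255))]:
    pts=np.array([proj(p,[c[0]+rr*np.cos(a),c[1]+rr*np.sin(a),zz]) for a in np.linspace(0,6.28,60)]).astype(np.int32)
    cv2.polylines(im,[pts],True,col,1)
cv2.imwrite("pics/w12.png",cv2.cvtColor(im,4))
E
```

```text
tray_large circ 0.5864 0.2706 r 53.4 mean [0.5939 0.2746] 0.6
[0.5853 0.271  0.1488] [-1.9293 -0.3828 -0.6599]
(array([0.5839, 0.2716]), np.float64(0.943127147766323))
```

View pics/w12.png

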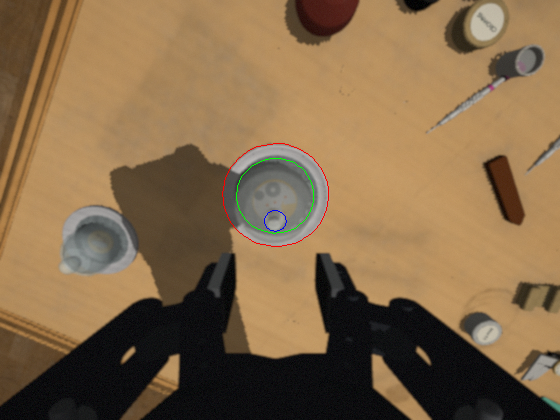

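Both covers stand concentric in their trays, each with its movement visible underneath, and the gripper is clear of both.

```bash
python3 -c "
from bench import r
print(r.hand_in())"
```

```text
the job is handed in; nothing more can be done
None
```

Each movement lies bridge side up in the middle of the tray of its size, with its glass cover standing inside the rim, and the job was handed in at about 28 s of robot time; no verdict came back from the judging.

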